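# Set the press's depth stop four clicks down and lock it

### The job

Set the bench press's depth stop: with a fingertip against one of the upright lugs on the click-stop dial, gently push the dial round clockwise (seen from above) by exactly four clicks, never letting it go on to a fifth, and only then push the lock lever over towards the dial as far as it goes. Nothing is to be pinched, picked up or lifted; leave the tools and containers standing about where they are.

Things in the scene. Friction and masses are not known exactly. Their poses are not given: they have to be found in the camera images.
- press: fixed plywood board carrying a red bench press. Board 250 (x, from -120 to +130) by 550 (y, from -315 to +235) by 18 thick; origin at the underside of the board, near the dial's axis. The press stands at the board's -y end, centred on y = -230 and between x = -40 and +130: C-frame and head up to 285 tall over the bench, its hand lever to 351 (on the -y side). A flat bar 32 high over the bench runs along y from the dial to the press.
- dial_base: fixed round grey housing of the dial, 112 dia x 25 tall, standing on the board; origin at the centre of its underside (board top, 18 mm over the bench), z up. With joint dial at 0 one of the dial's three lugs lies on this body's +x axis, the others at +120 and -120 degrees.
- dial_top (a point): point on the dial's upright axis at the dial's top face, 61 mm over the bench. The dial is an aluminium disc 96 dia, 18 thick on the housing, with three upright steel lugs 12 dia standing 24 above the top face (tops 85 over the bench), their centres 36 from the axis, 120 degrees apart. A black line on the top face points at the lug that is on dial_base's +x axis at joint 0.
- dial (a joint): turn of the dial in rad, growing CLOCKWISE seen from above (lug angles in dial_base's frame are 0, +-120 degrees minus this). 12 click-stops a turn, 30 degrees (0.5236 rad) apart, at 0, 0.5236, 1.0472, ...; it starts at the stop at 0 (within 0.09, settling to it by itself), so four clicks end at 2.094. About 0.15 N m (4 N at a lug) takes it over the hump midway between two stops, then it snaps to the next stop by itself and stays there, within 0.03 rad.
- lock (a joint): lean of the lock lever in rad: 0 leans 0.35 rad away from the dial, 0.35 upright, 0.7 (its end stop) leans 0.35 rad towards the dial. Starts between 0 and 0.15. It stays where it is left; moves with 1 to 4 N pushed level against the ball.
- lock_base: fixed grey block of the lock lever, 70 (x) x 50 (y) x 25 tall, on the board beyond the dial from the press; origin at the centre of its underside (18 mm over the bench). Its x axis points roughly towards the dial: the lever swings in its x-z plane, about a pivot 22 mm above this origin, from -x to +x as joint lock grows.
- lock_tip (a point): centre of the black ball, 26 dia, at the end of the lock lever (steel rod 10 dia), 80 from the pivot; 115 over the bench at 0 and at 0.7, 120 when upright.
- socket: loose chromed socket, upright cylinder 26 dia x 50 tall, standing on the board among the mechanism; origin at the centre of its underside. Not to be disturbed.
- tin: loose steel cup 56 dia x 50 tall, on the board; origin at the centre of its underside. Not to be disturbed.
- oiler: loose white oiler bottle 32 dia x 60 with a red 12 dia spout, 90 tall in all, on the board; origin at the centre of its underside. Not to be disturbed.
- screwdriver: loose screwdriver with red handle lying on the bench (along its x); origin at the centre of its underside. Not to be disturbed.
- wrench: loose steel wrench lying on the bench (along its x); origin at the centre of its underside. Not to be disturbed.
- tape: loose blue tape roll 100 dia x 25 lying on the bench; origin at the centre of its underside. Not to be disturbed.
- spray: loose spray can 54 dia x 160, standing on the bench; origin at the centre of its underside. Not to be disturbed.

How it is judged:
On the way, in this order (a step that is already met when the one before it is completed fails the run):
1. the dial rests four clicks clockwise of its start, the lock lever still leaning away (value of joint dial between 1.93732 and 2.25148 rad and value of joint lock below 0.3 rad), for 0.3 s.
2. the lock lever has been pushed over to its stop, the dial still at four clicks (value of joint dial between 1.93732 and 2.25148 rad and value of joint lock above 0.62 rad), for 0.2 s.
At the end, for the whole second after the job is handed in: The dial rests in its fourth click-stop clockwise from the start (within 0.3 of a click of 2.094 rad), and the lock lever is over towards the dial (joint lock above 0.62 of 0.7), both at rest (all of step 2 and velocity of joint dial between -0.05 and 0.05 rad/s and velocity of joint lock between -0.05 and 0.05 rad/s); the robot touches nothing.
It fails at once if the dial went past four clicks towards a fifth (more than 4.5 clicks) (value of joint dial above 2.3562 rad).
It fails at once if the dial was turned the wrong way by a click (value of joint dial below -0.2618 rad).
It fails at once if the dial was pinched or forced (fingers on it with more than 25 N) (contact force between the fingers and dial_base above 25 N).
It fails at once if the lock lever was pinched or forced (fingers on it with more than 25 N) (contact force between the fingers and lock_base above 25 N).
It fails at once if a loose tool or container was disturbed (moved more than 20 mm) (distance of any of socket, tin, oiler, screwdriver, wrench, tape, spray from where it was at the start of the episode above 0.02 m).
It also fails if it takes over 58 s, if anything falls off the work surface, if the arm or the gripper's body presses on something with over 40 N, if the wrist force passes 120 N, or if a joint passes its speed limit or range.

### The arm

A 7-joint arm with a two-finger parallel gripper is mounted at the origin on the work surface. World frame = base frame: x ahead of the robot, y to its left, z up, the work surface at z = 0. Lengths are in m, angles in rad, forces in N, time in s.
With the tool pointing down it reaches from about 0.425 to 0.925 m from the base axis. Payload 6.8 kg.
Tool frame: the origin (TCP) lies midway between the tips of the shut fingers; the grasp point (between the pads) lies 19 mm behind it; z points along the fingers, x is the direction in which the jaws open and shut, and the axes are right-handed (so a half turn about z gives the same grasp; the last joint's range is limited). The gripper opens to 85 mm and grips with 20 to 120 N. Pads are 22 mm wide; open, the fingers measure 114 mm over their backs; the gripper's body (76 mm by 85 mm) begins 54 mm behind the grasp point. The pads swing forward as they close: fully open they stand 13 mm farther back than shut.
Start: joints at [1.167, 0.477, 0.022, 1.555, -0.011, 1.109, -0.083], TCP at [0.197, -0.646, 0.231] pointing down, gripper open.
Joint ranges: [-2.96, 2.96], [-0.34, 2.1], [-1.41, 1.46], [0.24, 2.44], [-1.37, 4.51], [0.17, 1.92], [-2.96, 2.96]. Speed limits (rad/s): [2.39, 2.39, 3.14, 3.14, 3.14, 3.14, 3.14].

### API

Orientations are given as a unit quaternion [w, x, y, z].
In Python, from workcell import env gives the robot as it stands.
- The arm moves only by the tool jog_arm, never from a script. Its arguments are lists of equal length, an entry for each row: "offset": the shift along the world's x, y, z in m, a list of three; "roll": the turn about the world's z in degrees. A call has 1 to 20 rows; each row is the pose to reach, as a shift and turn from the pose commanded when the call began; what a row does not reach only later rows make up. A row lasts 1/10 s, in which the tool goes at most 50 mm and 8.59 degrees, less where a joint would pass 70% of its speed; a pose out of reach is approached as far as the arm can. A call with a gripper value outside its range is refused whole. "gripper" is the closure in counts, from 0 (fully open) to 255 (shut), set as the call begins (left out, the last holds). The fingers move at their own pace and stop on an object; the grip force is fixed at half the most. Time passes only in rows, so rows that repeat a pose let the fingers close. It gives the time, the measured TCP pose, the force and the opening at its end, in the units of the state.
- env.get_obs(): the state, without advancing time (a new reading comes with each control period).
- env.get_image(name): name is "scene" or "top"; returns the picture (400x640x3 uint8, red, green, blue); there is no depth.
- env.camera_params(name): a dict with "vfov" (degrees; the focal length in pixels is half the picture's height over the tangent of half this angle, whatever the lens; pixels are square), "cx", "cy" (the principal point, pixels), "dist" ([k1, k2, p1, p2, k3] as OpenCV has them; the pictures are not rectified), "rvec" (rotation vector, rad) and "tvec" (3), from world to camera coordinates, as OpenCV has them. Camera axes: x right, y down, z forward; pixel columns grow to the right and rows downward; lengths in m; the calibration is good to about 2 mm. A picture is of the moment at which its call begins. camera_params takes no time and is no camera call.
- env.job_done(): hands the job in, once; it reports no verdict.
The state is a dict: "time": time; "qpos": joint angles; "joint_velocities": joint speeds; "tau": joint torques, N m; "tool_pos": TCP position; "tool_rot": TCP orientation; "ft_force": force on the tool from outside, world axes, zero at the start; "torque": the same for the moment, N m; "finger_gap": finger opening in m.
Only numpy, scipy, OpenCV 4.12 (cv2) and the standard library are available. Lean on these libraries where they do the work, as an engineer would, in place of code of your own. Each camera call takes 0.05 s, during which the arm holds its last target. There are 200 camera calls.

## Working session

There is one attempt and no reset: what is moved stays moved. The work goes in short steps, Python scripts to look and compute and a tool call to move; the robot and the scene stay as the last step left them, time stands still between calls to the robot, and variables do not carry over. Pictures are saved under pics/ and viewed, about 8 in all and at most 12, crops included, and the job is handed in when it is done.

Besides the shell and the picture viewer there is one more tool, called after "Emit:" by a JSON object that holds its "name" and its "arguments", one argument or row to a line. jog_arm: Moves the arm, as the interface text tells. Its arguments: {"type":"object","properties":{"offset":{"type":"array","items":{"type":"array","items":{"type":"number"}}},"roll":{"type":"array","items":{"type":"number"}},"gripper":{"type":"number"}},"required":["offset","roll"]}

```bash
mkdir -p pics; cat > h.py <<'E'
import numpy as np, cv2
from workcell import env
def cam(n):
    p=env.camera_params(n); f=200/np.tan(np.radians(p['vfov'])/2)
    K=np.array([[f,0,p['cx']],[0,f,p['cy']],[0,0,1]]); R=cv2.Rodrigues(np.array(p['rvec'],float))[0]
    return K,np.array(p['dist'],float),R,np.array(p['tvec'],float).ravel()
def ray(n,uv):
    K,d,R,t=cam(n); q=cv2.undistortPoints(np.array([[uv]],float),K,d)[0,0]
    v=R.T@np.array([q[0],q[1],1]); return -R.T@t,v
def onz(n,uv,z):
    c,v=ray(n,uv); return c+v*(z-c[2])/v[2]
def proj(n,X):
    K,d,R,t=cam(n); return cv2.projectPoints(np.array(X,float).reshape(-1,1,3),cv2.Rodrigues(R)[0],t,K,d)[0][:,0]
def save(n,fn,crop=None,s=1):
    im=env.get_image(n)[:,:,::-1]; cv2.imwrite('pics/raw_'+fn,im)
    if crop: im=im[crop[1]:crop[3],crop[0]:crop[2]]
    cv2.imwrite('pics/'+fn,cv2.resize(im,None,fx=s,fy=s,interpolation=cv2.INTER_CUBIC))
E
python3 - <<'E'
from h import *
save('top','t0.png',s=1.25); save('scene','s0.png',s=1.25)
for n in('top','scene'):
    K,d,R,t=cam(n); print(n,-R.T@t,K[0,0],d)
o=env.get_obs(); print(o['tool_pos'],o['tool_rot'],o['time'])
E
```

```text
top [ 0.46476084 -0.04033109  1.48704102] 492.2787363104951 [-0.08621887  0.          0.          0.          0.        ]
scene [1.31369032 0.39803075 0.81965935] 427.3617000063098 [-0.05152212  0.          0.          0.          0.        ]
[ 0.19660146 -0.64519968  0.23044689] [-4.24451055e-04  8.03590017e-01 -5.95182693e-01 -6.82443158e-04] 0.1
```

View pics/t0.png

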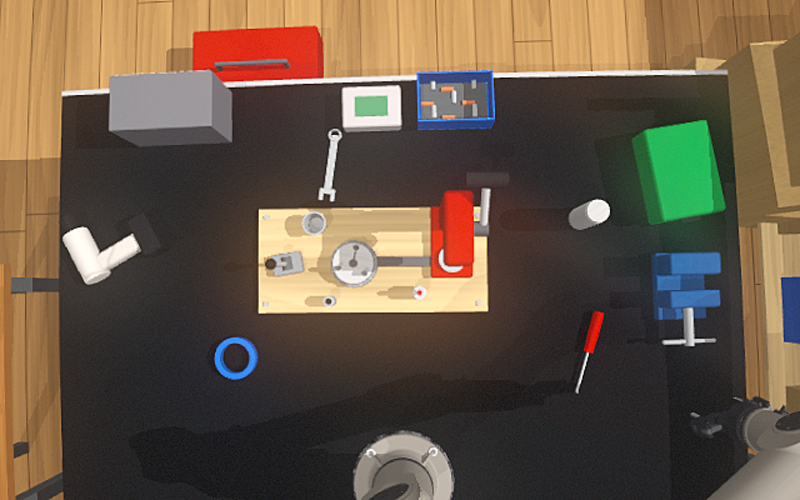

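View pics/s0.png

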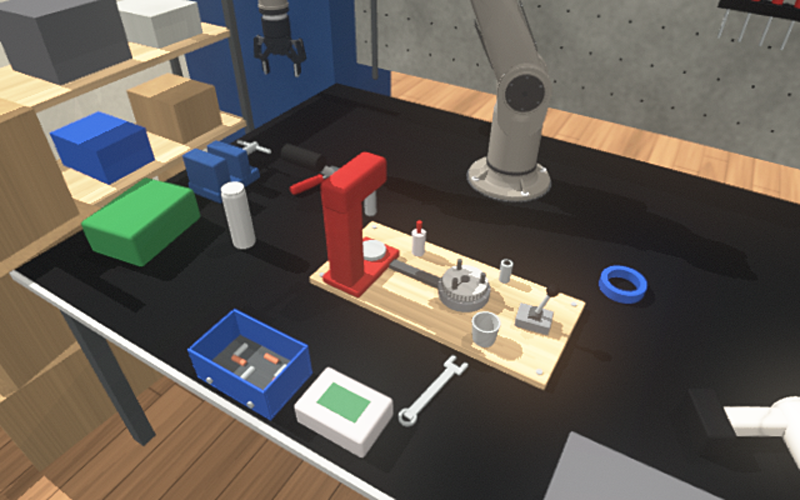

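The top view shows the board at about x 258–488, y 208–313 in the enlarged picture. The dial is at (354,263), the lock block at (287,263) with its black ball at (270,263), the socket at (329,301), the tin at (313,222), the oiler at (419,293) and the press at (455,235). Next I'll zoom in.

```bash
python3 - <<'E'
from h import *
a=cv2.imread('pics/raw_t0.png')[155:260,195:330]; b=cv2.imread('pics/raw_s0.png')[185:285,330:470]
a=cv2.resize(a,None,fx=5.8,fy=5.8,interpolation=cv2.INTER_CUBIC)
cv2.imwrite('pics/t0c.png',a[:600])
cv2.imwrite('pics/s0c.png',cv2.resize(b,None,fx=5.5,fy=5.5,interpolation=cv2.INTER_CUBIC))
E
```

```text
(no output)
```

View pics/t0c.png

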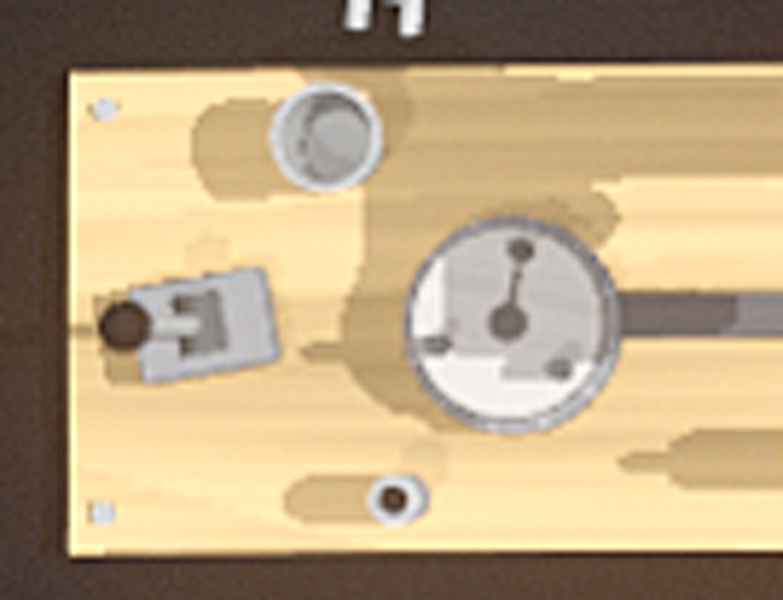

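View pics/s0c.png

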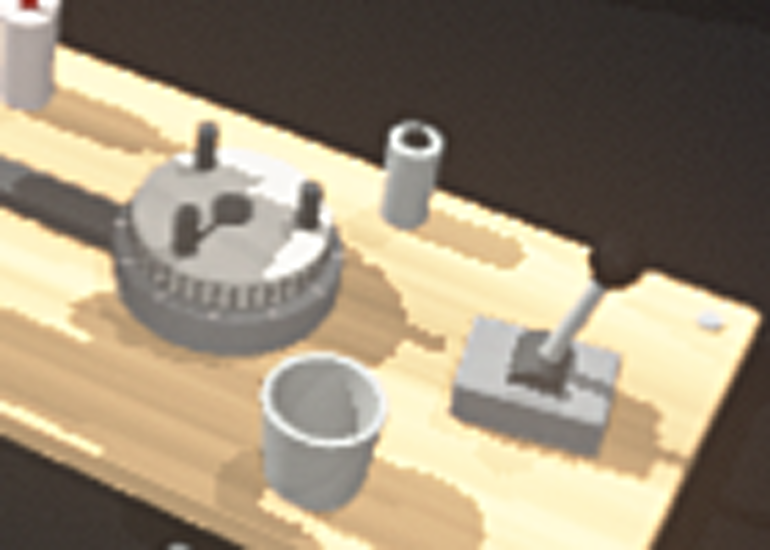

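```bash
python3 - <<'E'
from h import *
g=lambda x,y:(195+(x+.5)/5.8-.5,155+(y+.5)/5.8-.5)
gs=lambda x,y:(330+(x+.5)/5.5-.5,185+(y+.5)/5.5-.5)
T=dict(hub=((508,322),.061),disc=((514,322),.055),lugA=((520,248),.085),lugB=((436,343),.085),lugC=((560,368),.085),ball=((124,325),.115),block=((207,325),.043),socket=((398,497),.068),tin=((327,137),.068),c1=((68,70),.018),c2=((68,556),.018))
for k,(p,z) in T.items(): print(k,onz('top',g(*p),z)[:2].round(4))
S=dict(hub=((233,210),.061),lugA=((187,208),.085),lugB=((312,186),.085),lugC=((207,125),.085),ball=((617,255),.115),socket=((415,135),.068),tin=((323,395),.068))
for k,(p,z) in S.items(): print('S',k,onz('scene',gs(*p),z)[:2].round(4))
h=lambda x,y:((x+.5)/1.25-.5,(y+.5)/1.25-.5)
print('oiler',onz('top',h(419,293),.108)[:2],'press',onz('top',h(430,192),.285)[:2],onz('top',h(472,276),.285)[:2])
E
```

```text
hub [0.5242 0.102 ]
disc [0.5243 0.0995]
lugA [0.5595 0.0928]
lugB [0.5138 0.1353]
lugC [0.4998 0.0745]
ball [0.5256 0.2832]
block [0.5277 0.2574]
socket [0.4383 0.1582]
tin [0.6192 0.1901]
c1 [0.6639 0.3337]
c2 [0.4112 0.3374]
S hub [0.5262 0.1008]
S lugA [0.5608 0.0913]
S lugB [0.5169 0.1351]
S lugC [0.5022 0.0736]
S ball [0.5224 0.2794]
S socket [0.4375 0.1577]
S tin [0.6218 0.1882]
oiler [ 0.4503502  -0.04932197] press [ 0.64985621 -0.07552781] [ 0.48239272 -0.15254142]
```

The dial's centre is at about (0.5255, 0.100) and its lugs are at about -13°, 107° and -133°. I'll push the 107° lug with shut fingers, working round the +x side away from the press. First comes the approach: high up, and round the press.

Emit:
{"name": "jog_arm", "arguments": {
  "offset": [
    [0,0,0.05],
    [0,0,0.1],
    [0,0,0.15],
    [0.02,0.036,0.15],
    [0.045,0.08,0.15],
    [0.067,0.12,0.15],
    [0.09,0.16,0.15],
    [0.112,0.2,0.15],
    [0.135,0.24,0.15],
    [0.157,0.28,0.15],
    [0.18,0.32,0.15],
    [0.2,0.36,0.15],
    [0.223,0.396,0.15],
    [0.228,0.44,0.15],
    [0.233,0.485,0.15],
    [0.238,0.53,0.15],
    [0.243,0.575,0.15],
    [0.25,0.62,0.15],
    [0.26,0.66,0.15],
    [0.27,0.7,0.15]
  ],
  "roll": [8,16,24,32,40,48,56,64,72,80,88,96,104,112,120,128,136,144,152,160],
  "gripper": 255
}}

```text
time: 2.1
tool_pos: [0.4665, 0.0559, 0.3813]
tool_rot: [0.0, 0.724, 0.69, -0.0]
ft_force: [1.3, 0.5, -0.3]
finger_gap: 0.0002
```

Emit:
{"name": "jog_arm", "arguments": {
  "offset": [
    [0.01,0.036,0],
    [0.02,0.072,-0.03],
    [0.02,0.072,-0.07],
    [0.02,0.072,-0.11],
    [0.02,0.072,-0.15],
    [0.02,0.072,-0.19],
    [0.02,0.072,-0.23],
    [0.02,0.072,-0.26],
    [0.02,0.072,-0.26],
    [0.02,0.072,-0.26]
  ],
  "roll": [8,16,20,20,20,20,20,20,20,20]
}}

```text
time: 3.1
tool_pos: [0.4867, 0.1266, 0.1217]
tool_rot: [-0.0, 0.595, 0.804, -0.0]
ft_force: [-0.2, 0.1, 0.2]
finger_gap: -0.0001
```

```bash
python3 - <<'E'
from h import *
save('scene','s1.png',(330,150,470,285),4.4)
print(env.get_obs()['qpos'],env.get_obs()['ft_force'])
E
```

```text
[ 0.27701735  0.45682002 -0.80641137  2.01875073  0.44046104  0.84329729
  1.08820481] [ 0.58221666 -0.609235    0.439666  ]
```

View pics/s1.png

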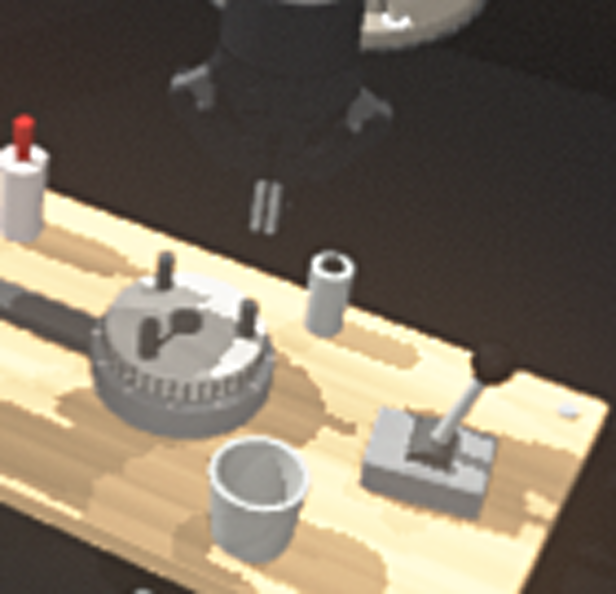

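The shut tips hang at crop position (265,205), behind the lugs and clear of the socket at (330,290). I'll lower them and close in on the lug.

Emit:
{"name": "jog_arm", "arguments": {
  "offset": [
    [0,0,-0.02],
    [0,0,-0.04],
    [0,0,-0.05],
    [0,0,-0.05],
    [0.004,0.001,-0.05],
    [0.007,0.002,-0.05],
    [0.0096,0.003,-0.05],
    [0.0096,0.003,-0.05],
    [0.0096,0.003,-0.05]
  ],
  "roll": [0,0,0,0,0,0,0,0,0]
}}

```text
time: 4.05
tool_pos: [0.4965, 0.1294, 0.0715]
tool_rot: [0.0, 0.595, 0.804, 0.0]
ft_force: [0.4, -0.5, -0.3]
finger_gap: -0.0003
```

```bash
cat > tab.py <<'E'
import numpy as np,sys
c=np.array([.5255,.1003])
def P(a,d=.017):
    t=np.radians(106.9-a); return c+.036*np.array([np.cos(t),np.sin(t)])+d*np.array([-np.sin(t),np.cos(t)])
def tab(p0,a0,aa):
    for a in aa: print(a, [round(x,4) for x in (P(a)-p0)], -(a-a0))
if __name__=='__main__':
    p=np.array([.4966,.1290]); tab(p,0,[0,3,6,9,12,15,18]); 
    for s in range(18,112,15): print('from',s); tab(P(s),s,range(s+3,s+19,3))
E
python3 tab.py
```

```text
0 [np.float64(0.0022), np.float64(0.0008)] 0
3 [np.float64(0.0037), np.float64(0.0022)] -3
6 [np.float64(0.0054), np.float64(0.0034)] -6
9 [np.float64(0.0071), np.float64(0.0046)] -9
12 [np.float64(0.0089), np.float64(0.0057)] -12
15 [np.float64(0.0107), np.float64(0.0067)] -15
18 [np.float64(0.0126), np.float64(0.0076)] -18
from 18
21 [np.float64(0.0019), np.float64(0.0008)] -3
24 [np.float64(0.0039), np.float64(0.0015)] -6
27 [np.float64(0.0059), np.float64(0.0021)] -9
30 [np.float64(0.0079), np.float64(0.0026)] -12
33 [np.float64(0.01), np.float64(0.003)] -15
36 [np.float64(0.012), np.float64(0.0033)] -18
from 33
36 [np.float64(0.0021), np.float64(0.0003)] -3
39 [np.float64(0.0041), np.float64(0.0004)] -6
42 [np.float64(0.0062), np.float64(0.0005)] -9
45 [np.float64(0.0083), np.float64(0.0005)] -12
48 [np.float64(0.0104), np.float64(0.0003)] -15
51 [np.float64(0.0125), np.float64(0.0)] -18
from 48
51 [np.float64(0.0021), np.float64(-0.0003)] -3
54 [np.float64(0.0041), np.float64(-0.0006)] -6
57 [np.float64(0.0061), np.float64(-0.0011)] -9
60 [np.float64(0.0081), np.float64(-0.0017
[... 604 characters left out ...]
3 [np.float64(0.0076), np.float64(-0.0071)] -15
96 [np.float64(0.0088), np.float64(-0.0088)] -18
from 93
96 [np.float64(0.0013), np.float64(-0.0016)] -3
99 [np.float64(0.0025), np.float64(-0.0034)] -6
102 [np.float64(0.0036), np.float64(-0.0051)] -9
105 [np.float64(0.0046), np.float64(-0.007)] -12
108 [np.float64(0.0055), np.float64(-0.0088)] -15
111 [np.float64(0.0063), np.float64(-0.0108)] -18
from 108
111 [np.float64(0.0008), np.float64(-0.0019)] -3
114 [np.float64(0.0015), np.float64(-0.0039)] -6
117 [np.float64(0.0021), np.float64(-0.0059)] -9
120 [np.float64(0.0026), np.float64(-0.0079)] -12
123 [np.float64(0.003), np.float64(-0.01)] -15
126 [np.float64(0.0033), np.float64(-0.012)] -18
```

Emit:
{"name": "jog_arm", "arguments": {
  "offset": [
    [0.002,0.001,0],
    [0.003,0.0011,0],
    [0.004,0.0012,0],
    [0.0044,0.0012,0],
    [0.0044,0.0012,0]
  ],
  "roll": [0,-1,-2,-3,-3]
}}

```text
time: 4.55
tool_pos: [0.5, 0.1309, 0.0711]
tool_rot: [-0.0, 0.616, 0.788, -0.0]
ft_force: [-3.9, 1.5, 0.3]
finger_gap: 0.0001
```

There is contact with a force of about 4 N. I'll advance in small steps to find where the first click snaps.

Emit:
{"name": "jog_arm", "arguments": {
  "offset": [
    [0.0014,0.0022,0],
    [0.0027,0.0034,0],
    [0.0027,0.0034,0],
    [0.0027,0.0034,0]
  ],
  "roll": [-3,-6,-6,-6]
}}

```text
time: 4.95
tool_pos: [0.503, 0.1333, 0.071]
tool_rot: [-0.0, 0.656, 0.755, -0.001]
ft_force: [-3.2, -0.4, 0.6]
finger_gap: 0.0003
```

Emit:
{"name": "jog_arm", "arguments": {
  "offset": [
    [0.0009,0.0006,0],
    [0.0018,0.0011,0],
    [0.0018,0.0011,0],
    [0.0018,0.0011,0]
  ],
  "roll": [-2,-3,-3,-3]
}}

```text
time: 5.35
tool_pos: [0.5054, 0.1347, 0.0712]
tool_rot: [0.0, 0.676, 0.737, -0.0]
ft_force: [-2.6, -1.3, -1.2]
finger_gap: -0.0003
```

Emit:
{"name": "jog_arm", "arguments": {
  "offset": [
    [0.0009,0.0005,0],
    [0.0018,0.001,0],
    [0.0018,0.001,0],
    [0.0018,0.001,0]
  ],
  "roll": [-2,-3,-3,-3]
}}

```text
time: 5.75
tool_pos: [0.5081, 0.1366, 0.0718]
tool_rot: [0.0, 0.695, 0.719, 0.001]
ft_force: [0.4, 0.7, -0.9]
finger_gap: -0.0001
```

The first click snapped between 12° and 15°. The force fell to zero there, so the geometry is good. I'll do the second click now.

Emit:
{"name": "jog_arm", "arguments": {
  "offset": [
    [0.0019,0.0009,0],
    [0.0038,0.0017,0],
    [0.0058,0.0024,0],
    [0.0078,0.003,0],
    [0.0098,0.0035,0],
    [0.0119,0.0039,0],
    [0.0139,0.0042,0],
    [0.016,0.0043,0],
    [0.017,0.0044,0],
    [0.0181,0.0044,0],
    [0.0181,0.0044,0]
  ],
  "roll": [-3,-6,-9,-12,-15,-18,-21,-24,-26,-27,-27]
}}

```text
time: 6.85
tool_pos: [0.5254, 0.1409, 0.0715]
tool_rot: [-0.0, 0.843, 0.537, 0.0]
ft_force: [-2.2, 1.5, 1.7]
finger_gap: -0.0
```

Emit:
{"name": "jog_arm", "arguments": {
  "offset": [
    [0.001,0,0],
    [0.0021,0,0],
    [0.0035,-0.0001,0],
    [0.0035,-0.0001,0],
    [0.0035,-0.0001,0]
  ],
  "roll": [-2,-3,-5,-5,-5]
}}

```text
time: 7.35
tool_pos: [0.529, 0.1399, 0.0713]
tool_rot: [0.0, 0.866, 0.499, 0.0]
ft_force: [0.0, -0.3, -0.8]
finger_gap: 0.0002
```

```bash
python3 - <<'E'
from h import *
save('scene','s2.png',(330,150,470,285),4.4)
print(env.get_obs()['qpos'],env.get_obs()['ft_force'])
E
```

```text
[ 0.04827415  0.53543782 -0.53611359  1.96213809  0.3940199   0.74740143
  0.32592434] [-0.65518069  0.30681059 -0.40633631]
```

View pics/s2.png

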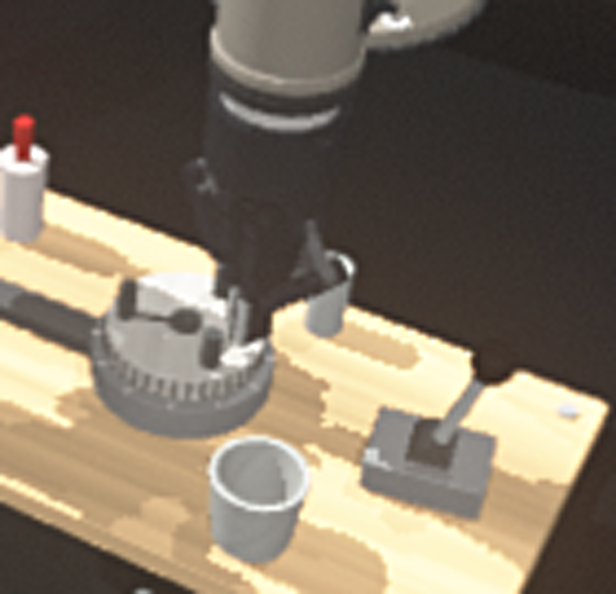

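The picture shows the black line now points at the lug at crop position (127,300), about -73°. That makes two clicks, and the socket and tin have not moved. Third click next.

Emit:
{"name": "jog_arm", "arguments": {
  "offset": [
    [0.0028,-0.0004,0],
    [0.0048,-0.0007,0],
    [0.0068,-0.0012,0],
    [0.0088,-0.0018,0],
    [0.0108,-0.0025,0],
    [0.0127,-0.0033,0],
    [0.0146,-0.0042,0],
    [0.0155,-0.0047,0],
    [0.0164,-0.0052,0],
    [0.0164,-0.0052,0]
  ],
  "roll": [-4,-7,-10,-13,-16,-19,-22,-24,-25,-25]
}}

```text
time: 8.4
tool_pos: [0.5449, 0.1354, 0.0713]
tool_rot: [-0.0, 0.954, 0.301, -0.0]
ft_force: [-3.5, 2.1, 1.6]
finger_gap: -0.0003
```

Emit:
{"name": "jog_arm", "arguments": {
  "offset": [
    [0.0009,-0.0005,0],
    [0.0018,-0.0011,0],
    [0.0029,-0.0018,0],
    [0.0029,-0.0018,0],
    [0.0029,-0.0018,0]
  ],
  "roll": [-2,-3,-5,-5,-5]
}}

```text
time: 8.9
tool_pos: [0.5483, 0.1327, 0.0714]
tool_rot: [0.0, 0.966, 0.258, 0.0]
ft_force: [0.1, 0.7, 0.4]
finger_gap: -0.0001
```

Emit:
{"name": "jog_arm", "arguments": {
  "offset": [
    [0.0023,-0.0017,0],
    [0.0038,-0.003,0],
    [0.0054,-0.0044,0],
    [0.0068,-0.0059,0],
    [0.0082,-0.0075,0],
    [0.0095,-0.0091,0],
    [0.0107,-0.0109,0],
    [0.0113,-0.0118,0],
    [0.0118,-0.0126,0],
    [0.0118,-0.0126,0]
  ],
  "roll": [-4,-7,-10,-13,-16,-19,-22,-24,-25,-25]
}}

```text
time: 9.9
tool_pos: [0.5598, 0.121, 0.0713]
tool_rot: [-0.0, 0.999, 0.043, 0.0]
ft_force: [-1.3, 3.1, 0.1]
finger_gap: -0.0003
```

Emit:
{"name": "jog_arm", "arguments": {
  "offset": [
    [0.0005,-0.0009,0],
    [0.001,-0.0019,0],
    [0.0016,-0.0031,0],
    [0.0016,-0.0031,0],
    [0.0016,-0.0031,0]
  ],
  "roll": [-2,-3,-5,-5,-5]
}}

```text
time: 10.4
tool_pos: [0.5615, 0.1169, 0.0713]
tool_rot: [0.0, 1.0, -0.001, -0.0]
ft_force: [-1.0, -0.2, 0.3]
finger_gap: -0.0001
```

```bash
python3 - <<'E'
from h import *
save('scene','s3.png',(330,150,470,285),4.4)
E
```

```text
(no output)
```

View pics/s3.png

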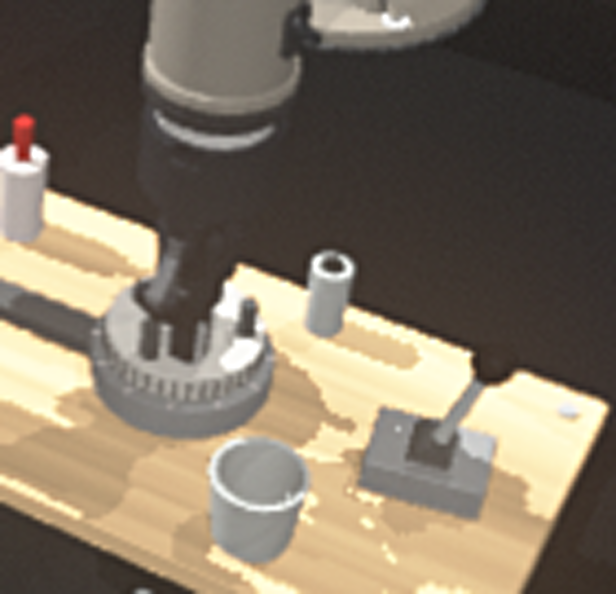

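The picture shows the lugs back on their starting pattern, at (150,335) and (247,318), which fits four clicks. I'll back off, rise, and go over to behind the lock ball.

Emit:
{"name": "jog_arm", "arguments": {
  "offset": [
    [0.001,0.004,0],
    [0.002,0.008,0],
    [0.002,0.008,0.03],
    [0.002,0.008,0.08],
    [0.002,0.008,0.13],
    [-0.007,0.04,0.13],
    [-0.016,0.08,0.13],
    [-0.025,0.12,0.13],
    [-0.034,0.16,0.13],
    [-0.043,0.2,0.13],
    [-0.0465,0.21,0.13],
    [-0.0465,0.21,0.09],
    [-0.0465,0.21,0.05],
    [-0.0465,0.21,0.03],
    [-0.0465,0.21,0.03],
    [-0.0465,0.21,0.03]
  ],
  "roll": [0,0,0,0,0,3,6,8,10,10,10,10,10,10,10,10]
}}

```text
time: 12.05
tool_pos: [0.5152, 0.3278, 0.1018]
tool_rot: [-0.0, 0.996, 0.087, 0.0]
ft_force: [0.7, 0.2, 0.6]
finger_gap: -0.0
```

```bash
python3 - <<'E'
from h import *
save('scene','s4.png',(350,150,490,285),4.4)
save('top','t4.png',(195,155,330,260),4.4)
a=cv2.imread('pics/s4.png');b=cv2.imread('pics/t4.png')
print(a.shape,b.shape)
E
```

```text
(594, 616, 3) (462, 594, 3)
```

View pics/s4.png

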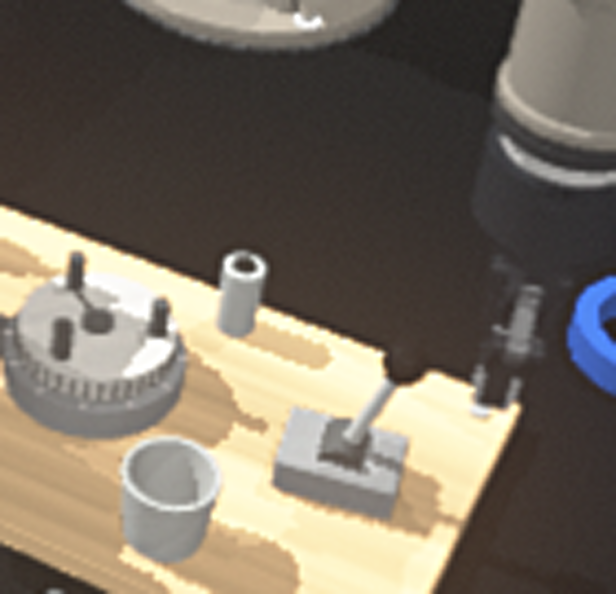

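View pics/t4.png

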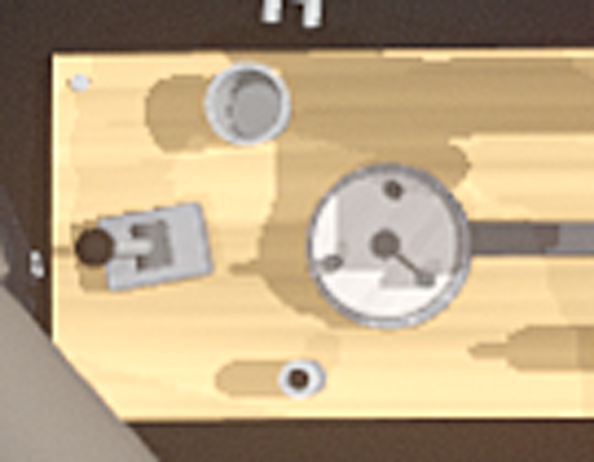

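The black line now points to the lower right lug at (427,278), the original -133° position, so exactly four clicks are confirmed. The lever still leans away, with its ball at (95,246). Now I'll push it.

Emit:
{"name": "jog_arm", "arguments": {
  "offset": [
    [0.0014,-0.008,0],
    [0.0029,-0.016,0],
    [0.0036,-0.02,0],
    [0.0043,-0.024,0],
    [0.005,-0.028,0],
    [0.0058,-0.032,0],
    [0.0065,-0.036,0],
    [0.0072,-0.04,0],
    [0.0079,-0.044,0],
    [0.0086,-0.048,0],
    [0.0094,-0.052,0],
    [0.0101,-0.056,0],
    [0.0108,-0.06,0],
    [0.0115,-0.064,0],
    [0.0122,-0.067,0],
    [0.0122,-0.067,0]
  ],
  "roll": [0,0,0,0,0,0,0,0,0,0,0,0,0,0,0,0]
}}

```text
time: 13.75
tool_pos: [0.5272, 0.2597, 0.1011]
tool_rot: [0.0, 0.996, 0.086, -0.0]
ft_force: [-0.1, 0.5, 0.2]
finger_gap: 0.0003
```

Emit:
{"name": "jog_arm", "arguments": {
  "offset": [
    [0.0003,-0.0015,0],
    [0.0005,-0.003,0],
    [0.0005,-0.003,0]
  ],
  "roll": [0,0,0]
}}

```text
time: 14.05
tool_pos: [0.5276, 0.2575, 0.1013]
tool_rot: [0.0, 0.996, 0.087, 0.0]
ft_force: [0.2, -0.5, -0.3]
finger_gap: 0.0006
```

Emit:
{"name": "jog_arm", "arguments": {
  "offset": [
    [0.0003,-0.0015,0],
    [0.0005,-0.003,0],
    [0.0005,-0.003,0]
  ],
  "roll": [0,0,0]
}}

```text
time: 14.35
tool_pos: [0.5279, 0.2551, 0.1013]
tool_rot: [-0.0, 0.996, 0.087, 0.0]
ft_force: [-1.1, 2.3, -1.4]
finger_gap: 0.0001
```

```bash
python3 - <<'E'
from h import *
save('scene','s5.png',(350,150,490,285),4.4)
print(env.get_obs()['ft_force'])
E
```

```text
[-0.27442341  2.03690105 -0.88085606]
```

View pics/s5.png

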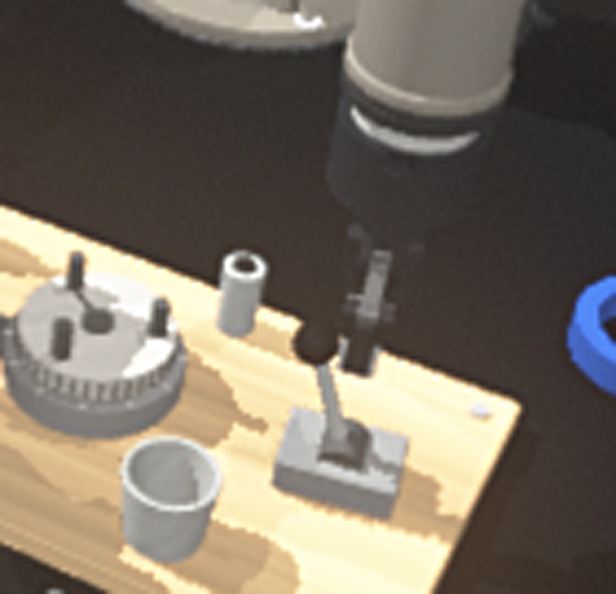

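The ball is now at (318,342), leaning towards the dial, with about 2.5 N on the tip. I'll push a little further and measure the lean.

Emit:
{"name": "jog_arm", "arguments": {
  "offset": [
    [0.0003,-0.0015,0],
    [0.0005,-0.003,0],
    [0.0005,-0.003,0]
  ],
  "roll": [0,0,0]
}}

```text
time: 14.7
tool_pos: [0.528, 0.2548, 0.1015]
tool_rot: [-0.002, 0.996, 0.088, 0.0]
ft_force: [-0.4, 8.4, -3.8]
finger_gap: -0.0005
```

```bash
python3 - <<'E'
from h import *
save('scene','s6.png',(350,150,490,285),4.4)
def ball(f):
    im=cv2.imread(f); m=(im.max(2)<45).astype('uint8'); return im
b=np.array([.5277,.2574,.04]); u=np.array([.18,-.984,0])
for f,p in(('s5',(318,342)),('s4',(405,362))): print(f,onz('scene',(350+(p[0]+.5)/4.4-.5,150+(p[1]+.5)/4.4-.5),.115)[:2])
for q in(0,.1,.5,.6,.65,.7):
    a=q-.35; print(q,(proj('scene',b+80e-3*(np.sin(a)*u+np.cos(a)*np.array([0,0,1])))[0]-[350,150])*4.4)
E
```

```text
s5 [0.53494124 0.23344542]
s4 [0.52573014 0.28022238]
0 [412.40691562 359.55821912]
0.1 [399.17982779 353.06510233]
0.5 [341.70886041 337.13854269]
0.6 [327.03300173 335.87402578]
0.65 [319.76393573 335.66167528]
0.7 [312.56789207 335.72866712]
```

The force rose to 8.4 N with no further movement, so the lever is on its end stop. I'll back straight off and rise.

Emit:
{"name": "jog_arm", "arguments": {
  "offset": [
    [-0.0005,0.003,0],
    [-0.003,0.015,0],
    [-0.007,0.04,0],
    [-0.01,0.055,0.03],
    [-0.01,0.055,0.08],
    [-0.01,0.075,0.12],
    [-0.01,0.1,0.15],
    [-0.01,0.1,0.15],
    [-0.01,0.1,0.15],
    [-0.01,0.1,0.15]
  ],
  "roll": [0,0,0,0,0,0,0,0,0,0]
}}

```text
time: 15.75
tool_pos: [0.5183, 0.3501, 0.2498]
tool_rot: [0.001, 0.996, 0.086, -0.001]
ft_force: [0.3, -1.0, -0.4]
finger_gap: 0.0
```

```bash
python3 - <<'E'
from h import *
save('top','t7.png',(195,155,330,260),4.4)
E
```

```text
(no output)
```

View pics/t7.png

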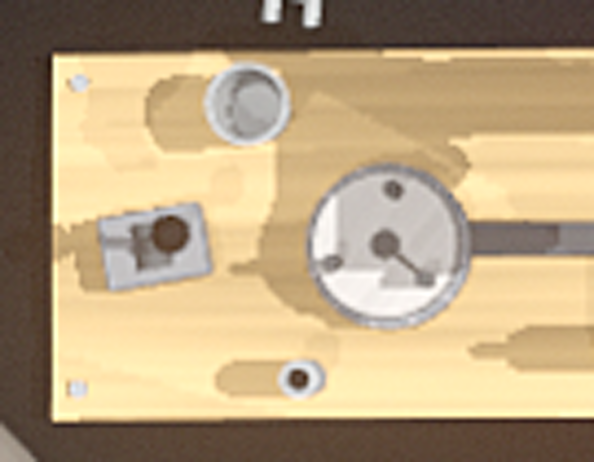

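```bash
python3 - <<'E'
from h import *
g=lambda x,y:(195+(x+.5)/4.4-.5,155+(y+.5)/4.4-.5)
a=onz('top',g(170,234),.115)[:2]; b=onz('top',g(95,246),.115)[:2]; print(a,b)
L=np.linalg.norm(a-b)
print('moved',L,'start lean for end stop',.35-np.arcsin(np.clip(.080*np.sin(.35)-L,-.1,.1)/.080)-0 if 0 else .35+np.arcsin((.080*np.sin(.35)-L)/.080))
E
```

```text
[0.53222269 0.23403721] [0.5259024  0.28246682]
moved 0.04884028845621587 start lean for end stop 0.07909265627542794
```

```bash
python3 -c "
from h import *
print(env.job_done())"
```

```text
the job is handed in; nothing more can be done
None
```

The dial is set four clicks clockwise, the lock lever is over on its end stop, and the job is handed in; no verdict was reported. I pushed one lug round with the shut fingertips, backed clear, then pushed the lever from behind its ball.

**Dial:** Each of the four clicks showed as a push of about 3–4 N that dropped to about zero as it snapped over. The top views before and after the lever push both show the black line pointing at the original -133° lug position, which is 120° clockwise of the start.

**Lock lever:** At the end the force rose to 8.4 N with no further movement, so I took it to be on its stop. The pictures show the ball moved about 49 mm. That fits a start at about 0.08 rad and an end at 0.70, but it doesn't measure the end angle independently.

**Surroundings:** The socket and tin look unmoved in the final top view, which did not cover the oiler, screwdriver, tape or spray can. The arm finished well clear of everything, with about 1 N or less on the sensor. The robot's clock was at about 16 s of the 58 s allowed, and none of the checks failed or disagreed.

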